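# Gauge the easel collars and tray the good one

### The job

Two turned wooden collars for the studio easel lie among the painter's things; one is good: its bore passes over the thin go end of the upright steel plug gauge but is stopped by the thick no-go end below. Prove the good collar by slipping it over the gauge until it rests on the step where the thick end begins, then lift it off, set it down flat in the square wooden tray (do not drop it in from above) and let go. Leave the other collar where it lies.

Things in the scene. Friction and masses are not known exactly. Their poses are not given: they have to be found in the camera images.
- collar_a_mid (a point): Centre (half-way up, on the bore's axis) of a loose pale wooden collar lying flat on the table: a plain ring 58 mm outside, bore 36 mm, 30 mm tall, about 35 g; z is its axis (up). It can be gripped across its outside.
- collar_b_mid (a point): Centre (half-way up, on the bore's axis) of a second loose pale wooden collar lying flat: the same 58 mm outside and 30 mm tall, but bore 49 mm (thin wall), about 25 g; z is its axis (up). Which of the places on the table each collar has is different every time.
- gauge_step (a point): The step of a steel plug gauge that stands upright on a fixed plywood base (100 x 100 x 12 mm): this point is on the gauge's axis, 62 mm above the table, at the flat top of the thick no-go end (diameter 42 mm, from 12 to 62 mm above the table). Above it the go end, diameter 28 mm, rises 30 mm, then a cone narrows to 8 mm at the very top, 48 mm above this point. z is up. The gauge cannot move; where it stands differs every time.
- tray: Fixed square dark wooden tray, open on top, 162 x 162 mm outside, walls 6 mm thick and 22 mm high; origin at the centre of its underside on the table, z up, x and y along its sides. Its inner floor is about 6 mm above the table.
Mind the look-alikes: they are no part of the job. Of the things like the part that bears gauge_step, leave any that is blue, red or turquoise; of the rest the larger one is meant.

How it is judged:
By the outcome, as a careful person would: the job done as asked, in the order asked, and still so for the second after the job is handed in, with the robot touching nothing.
It also fails if it takes over 48 s, if anything falls off the work surface, if the arm or the gripper's body presses on something with over 40 N, if the wrist force passes 120 N, or if a joint passes its speed limit or range.

### The arm

A 6-joint arm with a two-finger parallel gripper is mounted at the origin on the work surface. World frame = base frame: x ahead of the robot, y to its left, z up, the work surface at z = 0. Lengths are in m, angles in rad, forces in N, time in s.
With the tool pointing down it reaches from about 0.35 to 0.775 m from the base axis. Payload 7.3 kg.
Tool frame: the origin (TCP) lies midway between the tips of the shut fingers; the grasp point (between the pads) lies robot.grasp_offset behind it (robot.grasp_offset is the distance from the TCP to the grasp point, in m); z points along the fingers, x is the direction in which the jaws open and shut, and the axes are right-handed (so a half turn about z gives the same grasp; the last joint's range is limited). The gripper opens to 92 mm and grips with 3 to 60 N. Pads are 19 mm wide; open, the fingers measure 130 mm over their backs; the gripper's body (75 mm by 190 mm) begins 47 mm behind the grasp point.
Start: joints at [-0.146, 0.342, 1.524, -0, 1.275, -0.146], TCP at [0.525, 0, 0.227] pointing down, gripper open.
Joint ranges: [-2.53, 2.53], [-0.77, 2.02], [0.04, 2.7], [-1, 4.14], [0.28, 2.66], [-3.11, 3.11]. Speed limits (rad/s): [2.57, 2.57, 3.14, 3.14, 3.14, 3.14].

### API

Orientations are given as [roll, pitch, yaw] about the fixed x, y, z axes, in that order (R = Rz(yaw) Ry(pitch) Rx(roll)).
In Python, from cell import robot gives the robot as it stands. The module is installed in compiled form; this text tells all that it offers.
- The arm moves only by the tool move_arm, never from a script. Its argument "increments" is a list of rows, each a list of 7 numbers: the finger opening in mm, from 0 to 91.8, then the shift along the tool's x, y, z in mm, then the turn, a rotation vector about the tool's x, y, z in rad. A call has 1 to 12 rows; each row shifts and turns the pose as measured when the row begins, along the tool's axes as they then stand; what a row does not reach is not made up. A row lasts 1/8 s, in which the tool goes at most 62.5 mm and 10.7 degrees, less where a joint would pass 70% of its speed; a pose out of reach is approached as far as the arm can. A call is refused whole if a number of a shift passes 62.5 or a number of a turn 0.188, either way. A call with a gripper value outside its range is refused whole. The fingers move at their own pace and stop on an object; "newtons" is the grip in N (left out, the last holds). Time passes only in rows, so rows that do not move let the fingers close. It gives the time, the measured TCP pose, the force and the opening at its end, in the units of the state.
- robot.observe(): the state, without advancing time (a new reading comes with each control period).
- robot.read_camera(name): name is "scene" or "side" or "wrist"; returns a dict with "img" (400x640x3 uint8, red, green, blue), "fx", "fy", "cx", "cy" (pixels), "k1" (the pictures are not rectified: a ray, as slopes to the right and down, at radius r is drawn at 1 + k1 r^2 times it, then the intrinsics apply), "T" (4x4, takes a point from camera to world coordinates). Camera axes: x right, y down, z forward; pixel columns grow to the right and rows downward; lengths in m; the calibration is good to about 2 mm. A picture is of the moment at which its call begins. There is no depth.
- robot.hand_in(): hands the job in, once; it reports no verdict.
Trained networks look in the newest picture that a camera, given by its name, has taken for a name from the list of things; names that differ only in an ending like _2 or _b are one class to them, and where a whole thing is asked for, a point or a joint stands for the part that bears it (a point fixed in the world has none). Each returns a list of dicts, best first, with "conf" (0 to 1); they miss things now and then, are a little off and sometimes report something else, mostly with a low value. They report only what shows in the picture. A call takes as long as a camera call. They do not tell look-alikes from the thing itself.
- robot.look_for(thing, camera): "rect" ([left, top, width, height] in pixels, round what is visible of it).
The state is a dict: "time": time; "qpos": joint angles; "qvel": joint speeds; "joint_efforts": joint torques, N m; "tool_pos": TCP position; "tool_rot": TCP orientation; "contact_force": force on the tool from outside, world axes, zero at the start; "torque": the same for the moment, N m; "opening": finger opening in m.
Only numpy, scipy, OpenCV 4.12 (cv2) and the standard library are available. Lean on these libraries where they do the work, as an engineer would, in place of code of your own. Each camera call takes 0.05 s, during which the arm holds its last target.

## Working session

There is one attempt and no reset: what is moved stays moved. The work goes in short steps, Python scripts to look and compute and a tool call to move; the robot and the scene stay as the last step left them, time stands still between calls to the robot, and variables do not carry over. Pictures are saved under pics/ and viewed, and the job is handed in when it is done.

Besides the shell and the picture viewer there is one more tool, called after ">>>" by a JSON object that holds its "api" and its "payload". move_arm: Moves the arm, as the interface text tells. Its arguments: {"type":"object","properties":{"increments":{"type":"array"},"newtons":{"type":"number"}},"required":["increments"]}

```bash
mkdir -p pics; ls; python3 - <<'E'
from cell import robot
import cv2
print(robot.observe(), robot.grasp_offset)
for c in ("scene","side","wrist"):
    d=robot.read_camera(c); cv2.imwrite(f"pics/{c}0.png",d["img"][:,:,::-1])
    print(c,d["fx"],d["fy"],d["cx"],d["cy"],d["k1"],d["T"].round(4).tolist())
    for t in ("collar_a_mid","gauge_step","tray"):
        print(t,[( [round(float(v)) for v in x["rect"]],round(float(x["conf"]),2)) for x in robot.look_for(t,c)])
E
```

```text
pics
{'time': 0.0, 'qpos': array([-1.46007052e-01,  3.42688622e-01,  1.52501799e+00, -2.00802048e-05,
        1.27538208e+00, -1.46017116e-01]), 'qvel': array([ 7.21034093e-04, -1.92844970e-03,  2.13266265e-03, -7.17684206e-05,
        5.90315302e-04, -1.42859495e-03]), 'joint_efforts': array([ 7.61924657e-04, -4.31245601e+01, -2.44219762e+01,  7.17750052e-02,
        5.59406646e-02, -1.04314388e-04]), 'tool_pos': array([5.24596195e-01, 7.17612321e-05, 2.26062316e-01]), 'tool_rot': array([-3.14139398e+00,  1.48291834e-03,  1.60716094e-05]), 'contact_force': array([ 0.01796565,  0.46954377, -1.11123918]), 'torque': array([-0.01972047, -0.01375999,  0.03672192]), 'opening': 0.09193901358605264} 0.0188
scene 370.85832750692106 370.85832750692106 321.10057218729014 202.99279951937268 -0.07909211198350856 [[0.2264, 0.8249, -0.518, 1.032], [0.974, -0.1892, 0.1246, -0.1836], [0.0048, -0.5328, -0.8463, 0.8306], [0.0, 0.0, 0.0, 1.0]]
collar_a_mid [([324, 207, 29, 25], 0.66)]
gauge_step [([238, 168, 32, 31], 0.95), ([156, 226, 47, 45], 0.87), ([165, 164, 48, 47], 0.77), ([238, 269, 38, 38], 0.
[... 152 characters left out ...]
738995708134 [[0.8363, -0.3419, 0.4285, 0.1475], [-0.5482, -0.5291, 0.6477, -0.6816], [0.0053, -0.7766, -0.63, 0.6909], [0.0, 0.0, 0.0, 1.0]]
collar_a_mid [([306, 197, 22, 24], 0.75)]
gauge_step [([392, 296, 71, 67], 0.93), ([284, 268, 46, 47], 0.89), ([305, 332, 74, 68], 0.67), ([389, 221, 45, 37], 0.61), ([335, 234, 62, 66], 0.6)]
tray [([192, 145, 74, 48], 0.6)]
wrist 302.1326921007083 302.1326921007083 320.3264793890477 197.833168441626 -0.04910181127840132 [[1.0, 0.0019, 0.0008, 0.5259], [0.002, -0.967, -0.2546, 0.0689], [0.0003, 0.2546, -0.967, 0.3837], [0.0, 0.0, 0.0, 1.0]]
collar_a_mid [([348, 181, 50, 48], 0.78)]
gauge_step [([231, 303, 42, 11], 0.68)]
tray [([211, 0, 52, 5], 0.43)]
```

View pics/scene0.png

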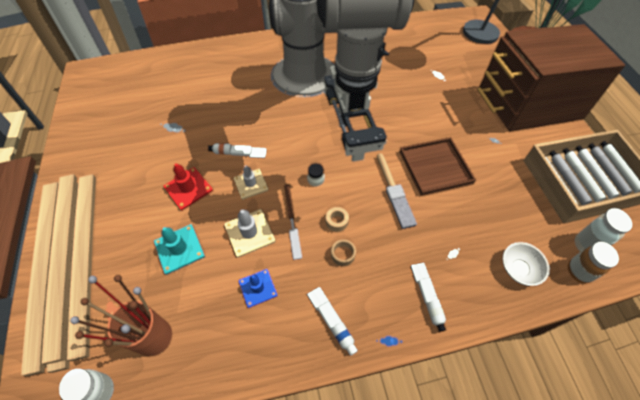

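View pics/side0.png

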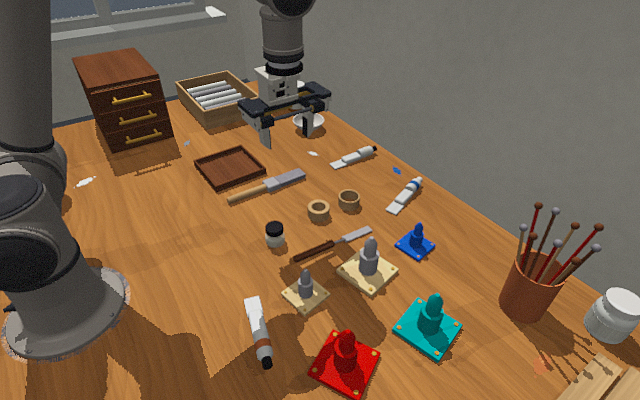

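View pics/wrist0.png

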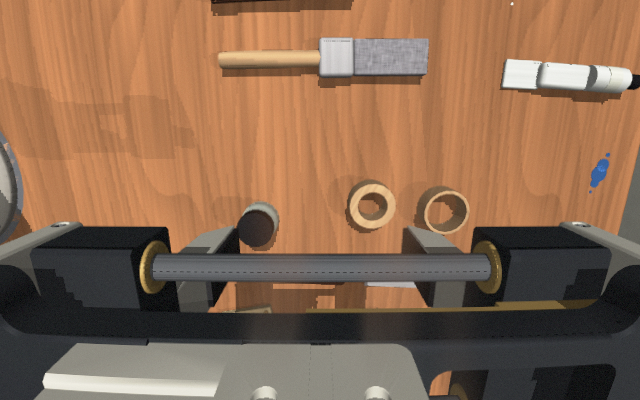

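Scene: thick-walled collar (a) near (338,218) and thin-walled (b) near (343,252). The larger grey gauge is near (249,228), with the tray near (437,165). I'll zoom in for accurate points.

```bash
cat > h.py <<'E'
import numpy as np, cv2
def ray(d,u,v):
    x=(u-d["cx"])/d["fx"]; y=(v-d["cy"])/d["fy"]; X,Y=x,y
    for _ in range(20):
        s=1+d["k1"]*(X*X+Y*Y); X,Y=x/s,y/s
    T=d["T"]; return T[:3,3],T[:3,:3]@np.array([X,Y,1.])
def onz(d,u,v,z):
    o,r=ray(d,u,v); return o+r*(z-o[2])/r[2]
def proj(d,p):
    T=d["T"]; q=T[:3,:3].T@(np.asarray(p)-T[:3,3]); X,Y=q[0]/q[2],q[1]/q[2]
    s=1+d["k1"]*(X*X+Y*Y); return np.array([d["fx"]*X*s+d["cx"],d["fy"]*Y*s+d["cy"]])
def circ(d,c,r,n=48):
    return np.array([proj(d,[c[0]+r*np.cos(t),c[1]+r*np.sin(t),c[2]]) for t in np.linspace(0,2*np.pi,n)])
def draw(img,pts,col,x0,y0,k):
    p=((pts+0.5-[x0,y0])*k-0.5)
    cv2.polylines(img,[np.round(p).astype(np.int32)],False,col,1)
def crop(d,x0,y0,w,h,k):
    return cv2.resize(d["img"][y0:y0+h,x0:x0+w,::-1].copy(),None,fx=k,fy=k,interpolation=cv2.INTER_CUBIC)
E
python3 - <<'E'
from cell import robot
from h import *
import pickle
D={c:robot.read_camera(c) for c in("scene","side","wrist")}
pickle.dump(D,open("D0.pkl","wb"))
a=crop(D["scene"],210,190,160,90,5);cv2.imwrite("pics/z1.png",a)
a=crop(D["side"],295,180,120,120,5);cv2.imwrite("pics/z2.png",a)
a=crop(D["wrist"],330,160,150,90,5);cv2.imwrite("pics/z3.png",a)
a=crop(D["scene"],390,125,95,75,8);cv2.imwrite("pics/z4.png",a)
E
```

```text
(no output)
```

View pics/z1.png

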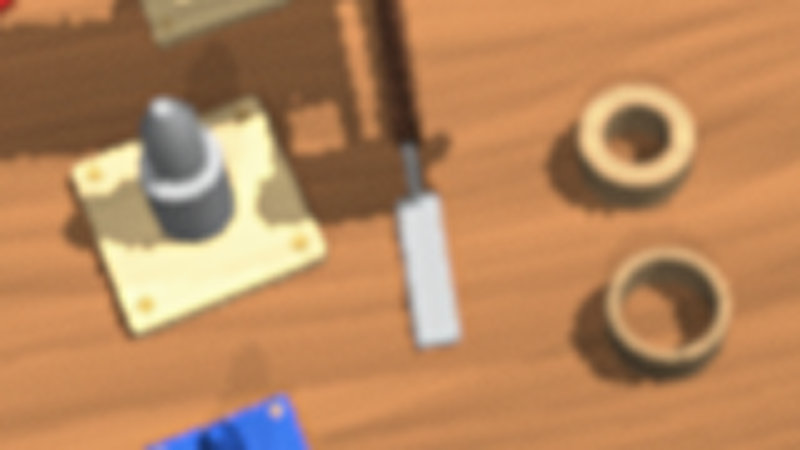

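View pics/z2.png

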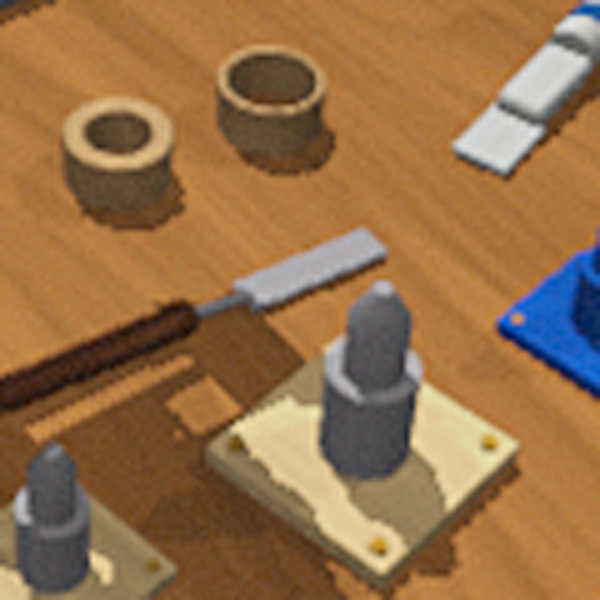

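View pics/z3.png

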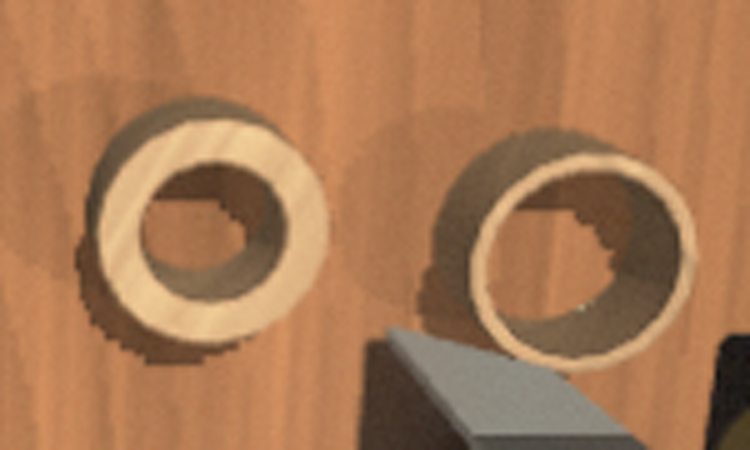

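View pics/z4.png

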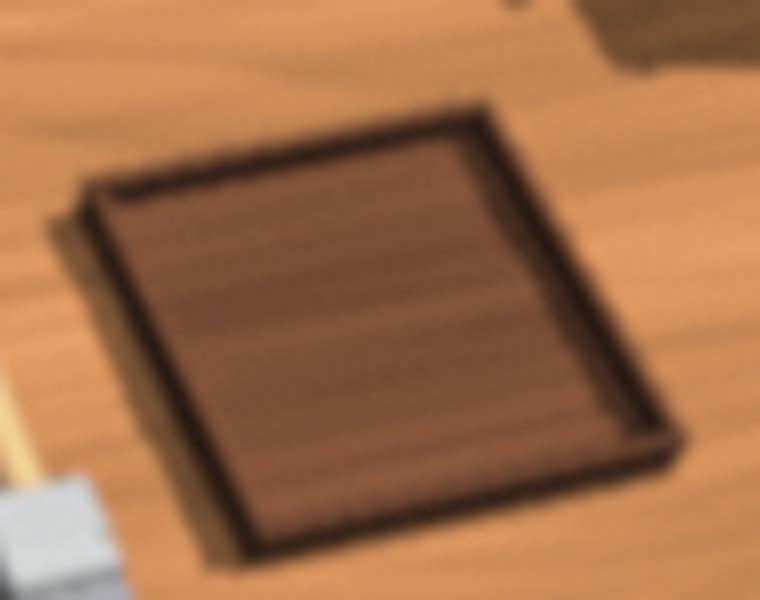

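```bash
python3 - <<'E'
from h import *
import pickle
D=pickle.load(open("D0.pkl","rb"))
S,I,W=D["scene"],D["side"],D["wrist"]
f1=lambda p:(p[0]/5+210-.4,p[1]/5+190-.4)
f2=lambda p:(p[0]/5+295-.4,p[1]/5+180-.4)
f3=lambda p:(p[0]/5+330-.4,p[1]/5+160-.4)
f4=lambda p:(p[0]/8+390-.4,p[1]/8+125-.4)
P=lambda n,d,uv,z:print(n,onz(d,*uv,z).round(4))
for n,s,i,w in(("a",(635,137),(118,132),(213,230)),("b",(668,305),(271,85),(583,263))):
    P(n+" scene",S,f1(s),.03);P(n+" side",I,f2(i),.03);P(n+" wrist",W,f3(w),.03)
cs=[onz(S,*f1(p),.012) for p in((72,176),(258,98),(325,250),(133,330))]
print("base scene",np.round(cs,4),np.mean(cs,0))
cs=[onz(I,*f2(p),.012) for p in((208,448),(520,447),(383,572))]
print("base side",np.round(cs,4),(cs[0]+cs[1])/2)
P("tip sc",S,f1((163,103)),.11);P("tip side",I,f2((383,287)),.11)
P("step sc",S,f1((182,165)),.062);P("step side",I,f2((373,370)),.062)
cs=[onz(S,*f4(p),.022) for p in((88,190),(485,103),(685,437),(250,555))]
print("tray",np.round(cs,4),np.mean(cs,0))
E
```

```text
a scene [ 0.5908 -0.0374  0.03  ]
a side [ 0.5883 -0.036   0.03  ]
a wrist [ 0.5897 -0.034   0.03  ]
b scene [ 0.6832 -0.0449  0.03  ]
b side [ 0.6783 -0.048   0.03  ]
b wrist [ 0.6821 -0.0424  0.03  ]
base scene [[ 0.5395 -0.3169  0.012 ]
 [ 0.5148 -0.2183  0.012 ]
 [ 0.609  -0.1986  0.012 ]
 [ 0.6309 -0.2959  0.012 ]] [ 0.57354024 -0.25742188  0.012     ]
base side [[ 0.5129 -0.2216  0.012 ]
 [ 0.6301 -0.2969  0.012 ]
 [ 0.535  -0.3163  0.012 ]] [ 0.57149695 -0.25924735  0.012     ]
tip sc [ 0.5697 -0.2568  0.11  ]
tip side [ 0.5721 -0.257   0.11  ]
step sc [ 0.5753 -0.2568  0.062 ]
step side [ 0.5711 -0.2587  0.062 ]
tray [[0.408  0.1989 0.022 ]
 [0.3999 0.3579 0.022 ]
 [0.5564 0.3633 0.022 ]
 [0.5685 0.1981 0.022 ]] [0.48319678 0.27955109 0.022     ]
```

>>> {"api": "move_arm", "payload": {"increments": [[91.8, 33, 18, 10, 0, 0, 0], [91.8, 32, 18, 10, 0, 0, 0], [91.8, 0, 0, 0, 0, 0, 0.18], [91.8, 0, 0, 0, 0, 0, 0.18], [91.8, 0, 0, 0, 0, 0, 0.18], [91.8, 0, 0, 0, 0, 0, 0.18], [91.8, 0, 0, 0, 0, 0, 0.18], [91.8, 0, 0, 0, 0, 0, 0.18], [91.8, 0, 0, 0, 0, 0, 0.18], [91.8, 0, 0, 0, 0, 0, 0.18], [91.8, 0, 0, 0, 0, 0, 0.13], [91.8, 0, 0, 0, 0, 0, 0]], "newtons": 20}}

```text
time: 2.25
tool_pos: [0.5922, -0.0372, 0.2052]
tool_rot: [3.141, 0.0, -1.621]
contact_force: [0.1, -0.3, 0.7]
opening: 0.0918
```

```bash
cat > look.py <<'E'
import sys
from cell import robot
from h import *
import pickle
n=sys.argv[1]
o=robot.observe();print("t",o["time"],"pos",o["tool_pos"].round(4),"rot",o["tool_rot"].round(3),"F",o["contact_force"].round(2),"open",round(o["opening"],4))
for c in sys.argv[2:]:
    d=robot.read_camera(c);pickle.dump(d,open(f"{n}_{c}.pkl","wb"));cv2.imwrite(f"pics/{n}_{c}.png",d["img"][:,:,::-1])
E
python3 look.py p1 wrist
```

```text
t 2.25 pos [ 0.5922 -0.0372  0.2052] rot [ 3.141  0.    -1.621] F [ 0.06 -0.29  0.69] open 0.0918
```

View pics/p1_wrist.png

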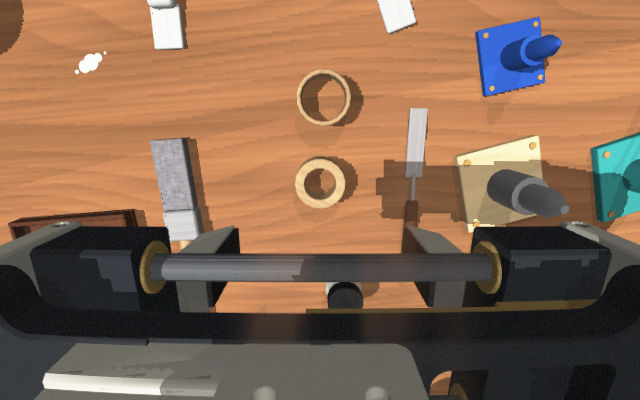

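Wrist view: collar a is at about (320,183) between the fingers. Collar b is beyond it at (323,97), and the gauge is on the right at (528,190). I'll refine the positions with circle overlays.

```bash
python3 - <<'E'
from h import *
import pickle
d=pickle.load(open("p1_wrist.pkl","rb"))
print(onz(d,320,182.8,.03).round(4), d["T"].round(4).tolist())
for src,box,k,out in((d,(280,60,100,160),4,"w"),(pickle.load(open("D0.pkl","rb"))["scene"],(210,190,160,90),5,"s"),(pickle.load(open("D0.pkl","rb"))["side"],(295,180,120,120),5,"i")):
    im=crop(src,*box,k)
    for c,r in(((.5893,-.0355,.03),.029),((.5893,-.0355,.03),.018),((.5725,-.2577,.062),.021),((.5725,-.2577,.062),.014),((.5725,-.2577,.012),.021),((.5725,-.2577,.11),.004)):
        draw(im,circ(src,c,r),(0,0,255),box[0],box[1],k)
    cv2.imwrite(f"pics/ov_{out}.png",im)
E
```

```text
[ 0.5913 -0.0362  0.03  ] [[-0.0477, -0.9657, -0.2551, 0.6615], [-0.9989, 0.046, 0.0128, -0.0401], [-0.0007, 0.2555, -0.9668, 0.3622], [0.0, 0.0, 0.0, 1.0]]
```

View pics/ov_w.png

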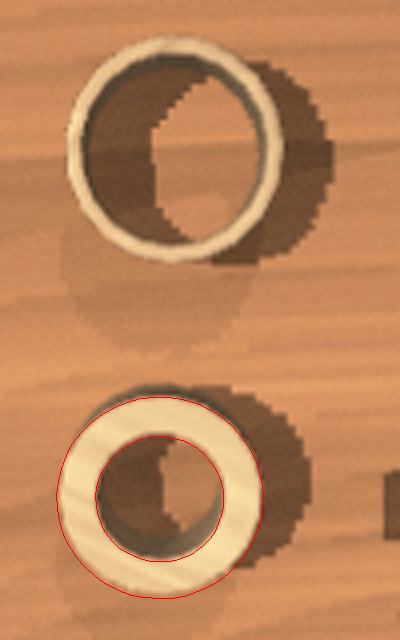

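View pics/ov_s.png

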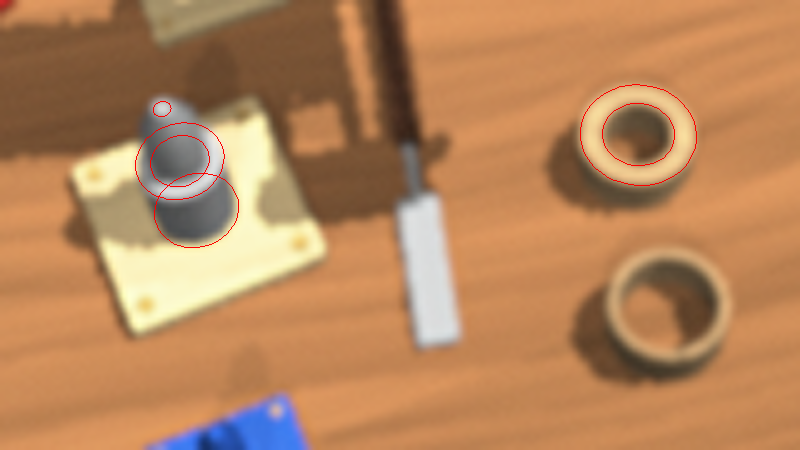

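View pics/ov_i.png

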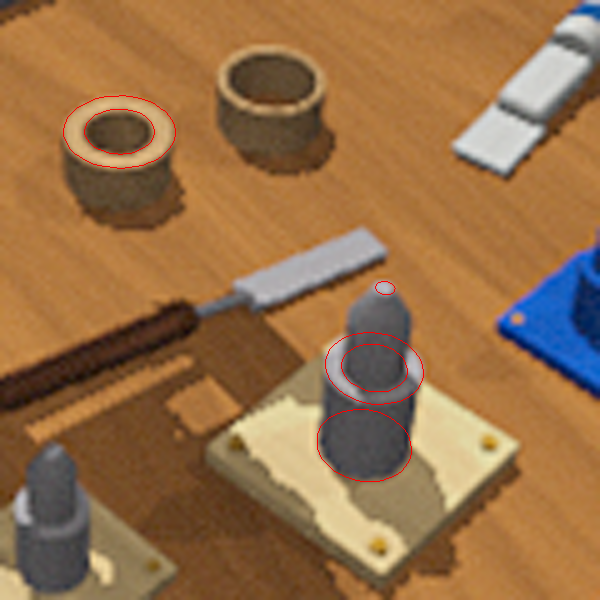

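The overlays fit within about 1–2 mm. Descending onto collar a.

>>> {"api": "move_arm", "payload": {"increments": [[91.8, -1, 2, 40, 0, 0, 0], [91.8, 0, 0, 45, 0, 0, 0], [91.8, 0, 0, 45, 0, 0, 0], [91.8, 0, 0, 30, 0, 0, 0], [91.8, 0, 0, 15, 0, 0, 0], [91.8, 0, 0, 0, 0, 0, 0]]}}

```text
time: 3.05
tool_pos: [0.5923, -0.0363, 0.0271]
tool_rot: [-3.137, -0.0, -1.604]
contact_force: [0.3, -0.4, 0.4]
opening: 0.0917
```

>>> {"api": "move_arm", "payload": {"increments": [[91.8, 0, 2, 14, 0, 0, 0], [91.8, 0, 0, 7, 0, 0, 0], [91.8, 0, 0, 0, 0, 0, 0]]}}

```text
time: 3.42
tool_pos: [0.5921, -0.0366, 0.0075]
tool_rot: [-3.133, -0.001, -1.603]
contact_force: [-0.1, 0.6, -0.2]
opening: 0.0918
```

```bash
python3 look.py p2 wrist side
```

```text
t 3.425 pos [ 0.5921 -0.0366  0.0075] rot [-3.133e+00 -1.000e-03 -1.603e+00] F [-0.14  0.56 -0.18] open 0.0918
```

View pics/p2_wrist.png

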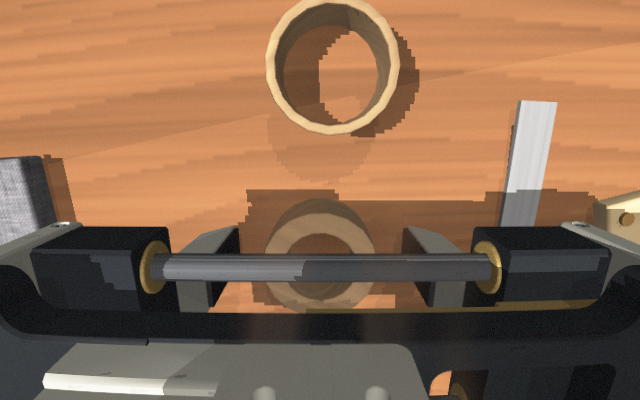

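View pics/p2_side.png

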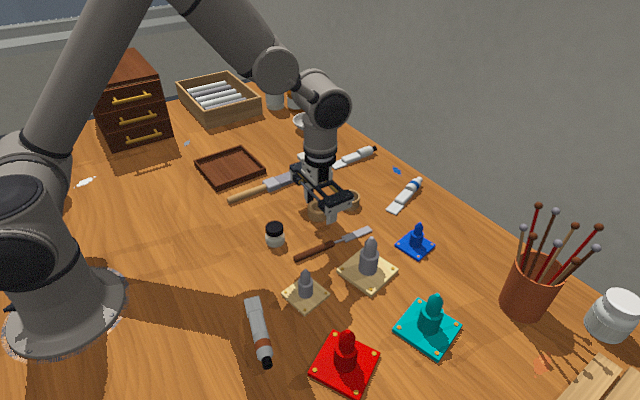

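Wrist view: the collar sits centred between the fingers at (320,262), and b is clear at (333,65). Closing.

>>> {"api": "move_arm", "payload": {"increments": [[50, 0, 0, 0, 0, 0, 0], [50, 0, 0, 0, 0, 0, 0], [50, 0, 0, 0, 0, 0, 0], [50, 0, 0, 0, 0, 0, 0], [50, 0, 0, 0, 0, 0, 0], [50, 0, 0, 0, 0, 0, 0]], "newtons": 15}}

```text
time: 4.28
tool_pos: [0.5931, -0.0368, 0.009]
tool_rot: [-3.13, -0.002, -1.602]
contact_force: [-0.0, 0.1, -0.7]
opening: 0.0581
```

>>> {"api": "move_arm", "payload": {"increments": [[50, 0, 0, -20, 0, 0, 0], [50, 0, 0, -50, 0, 0, 0], [50, 0, 0, -50, 0, 0, 0], [50, 0, 0, -35, 0, 0, 0], [50, 40, 0, 0, 0, 0, 0], [50, 60, 3, 0, 0, 0, 0], [50, 60, 3, 0, 0, 0, 0], [50, 35, 3, 0, 0, 0, 0], [50, 0, 0, 0, 0, 0, 0]]}}

```text
time: 5.4
tool_pos: [0.5755, -0.2359, 0.1688]
tool_rot: [-3.131, -0.002, -1.6]
contact_force: [0.4, -0.5, -0.5]
opening: 0.0582
```

```bash
python3 look.py p3 wrist side scene
```

```text
t 5.4 pos [ 0.5755 -0.2359  0.1688] rot [-3.131e+00 -2.000e-03 -1.600e+00] F [ 0.43 -0.51 -0.54] open 0.0582
```

View pics/p3_wrist.png

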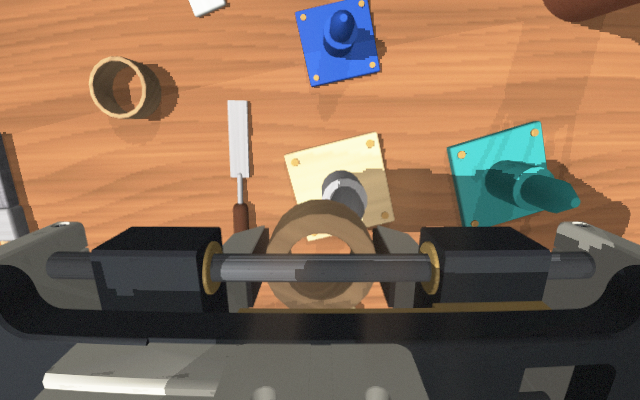

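View pics/p3_side.png

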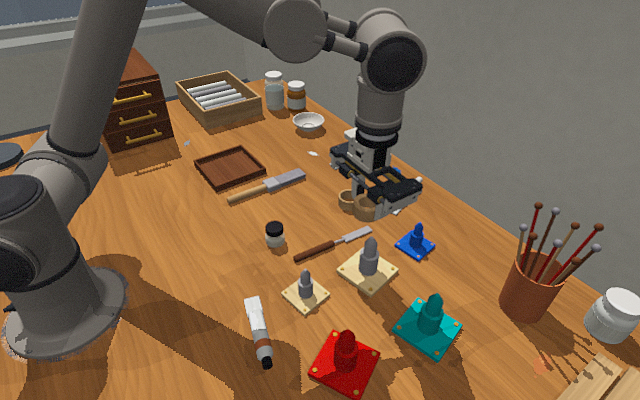

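View pics/p3_scene.png

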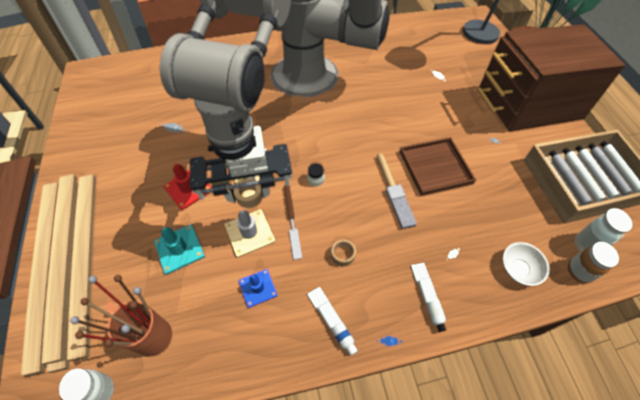

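The collar is held: wrist (320,255), with the gauge visible beyond it at (345,190). Measuring the collar's offset in the hand and the gauge position.

```bash
cat > off.py <<'E'
import sys,pickle
from h import *
n=sys.argv[1]; tcp=np.array(eval(sys.argv[2]));
d=pickle.load(open(n+"_wrist.pkl","rb"))
b=(240,120,170,200);k=3
# x offset candidates
im=crop(d,*b,k)
for dx,col in((0.0,(0,0,255)),(-.003,(255,0,0))):
    c=tcp+[dx,0,.021]
    draw(im,circ(d,c,.029),col,*b[:2],k);draw(im,circ(d,c,.018),col,*b[:2],k)
for r,z in((.021,.062),(.004,.11)): draw(im,circ(d,(.5725,-.2577,z),r),(0,255,0),*b[:2],k)
cv2.imwrite("pics/off_"+n+".png",im)
E
python3 off.py p3 "[.5755,-.2359,.1688]"
python3 - <<'E'
from h import *
import pickle
d=pickle.load(open("p3_wrist.pkl","rb"))
cs=[onz(d,*p,.012) for p in((285,155),(377,133),(393,220),(309,240))];print(np.round(cs,4),np.mean(cs,0))
E
```

```text
[[ 0.6108 -0.2001  0.012 ]
 [ 0.6307 -0.2953  0.012 ]
 [ 0.5367 -0.3145  0.012 ]
 [ 0.5159 -0.2215  0.012 ]] [ 0.57350688 -0.25785281  0.012     ]
```

View pics/off_p3.png

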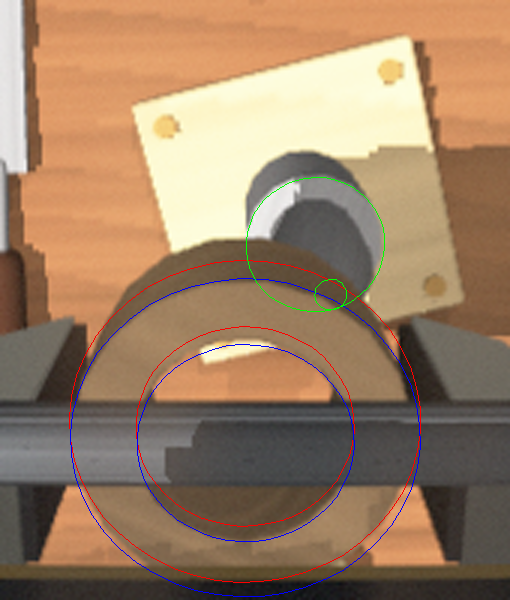

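>>> {"api": "move_arm", "payload": {"increments": [[50, 22, 0, 0, 0, 0, 0], [50, 0, 0, 20, 0, 0, 0], [50, 0, 0, 20, 0, 0, 0], [50, 0, 0, 0, 0, 0, 0]]}}

```text
time: 6.05
tool_pos: [0.5775, -0.2543, 0.1289]
tool_rot: [-3.129, -0.002, -1.59]
contact_force: [0.4, -0.1, 0.9]
opening: 0.0579
```

```bash
python3 look.py p4 wrist side scene; python3 - <<'E'
from h import *
import pickle
from cell import robot
t=robot.observe()["tool_pos"]; out=[]
for c,b,k in(("scene",(200,150,100,110),4),("side",(320,170,90,130),4)):
    d=pickle.load(open(f"p4_{c}.pkl","rb")); im=crop(d,*b,k)
    for z in(-.009,.021): draw(im,circ(d,t+[-.0027,0,z],.029),(0,0,255),*b[:2],k)
    draw(im,circ(d,t+[-.0027,0,.021],.018),(0,0,255),*b[:2],k)
    for z,r in((.062,.021),(.062,.014),(.092,.014),(.11,.004)): draw(im,circ(d,(.573,-.2577,z),r),(0,255,0),*b[:2],k)
    cv2.imwrite(f"pics/p4o_{c}.png",im)
E
```

```text
t 6.05 pos [ 0.5775 -0.2543  0.1289] rot [-3.129e+00 -2.000e-03 -1.590e+00] F [ 0.39 -0.06  0.95] open 0.0579
```

View pics/p4o_scene.png

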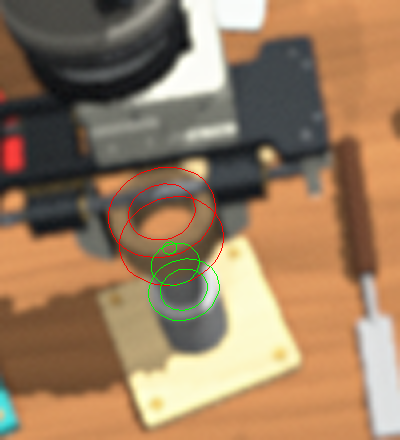

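View pics/p4o_side.png

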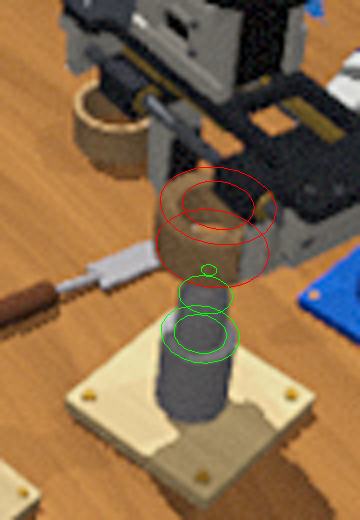

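View pics/p4_wrist.png

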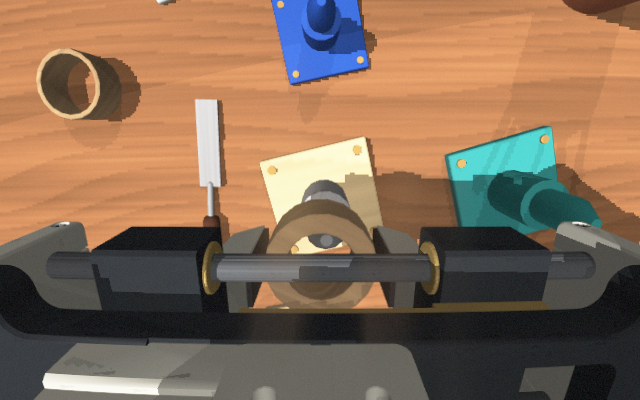

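>>> {"api": "move_arm", "payload": {"increments": [[50, 4, 2, 0, 0, 0, 0], [50, 0, 0, 0, 0, 0, 0]]}}

```text
time: 6.45
tool_pos: [0.5772, -0.2595, 0.1329]
tool_rot: [-3.123, -0.006, -1.59]
contact_force: [-0.8, 0.2, -0.1]
opening: 0.0577
```

>>> {"api": "move_arm", "payload": {"increments": [[50, -2, 2, 5, -0.01, 0, 0], [50, 0, 0, 10, 0, 0, 0]]}}

```text
time: 6.7
tool_pos: [0.5758, -0.2578, 0.1184]
tool_rot: [-3.132, -0.007, -1.59]
contact_force: [-0.9, -0.6, -0.8]
opening: 0.0577
```

On target in xy. Checking before the bore goes over the tip.

```bash
python3 look.py p5 wrist side scene; python3 - <<'E'
from h import *
import pickle
ims=[]
for c,b,k in(("scene",(210,160,80,90),5),("side",(335,180,80,90),5)):
    d=pickle.load(open(f"p5_{c}.pkl","rb")); ims.append(crop(d,*b,k))
cv2.imwrite("pics/p5z.png",np.hstack(ims))
E
```

```text
t 6.7 pos [ 0.5758 -0.2578  0.1184] rot [-3.132 -0.007 -1.59 ] F [-0.9  -0.59 -0.75] open 0.0577
```

View pics/p5z.png

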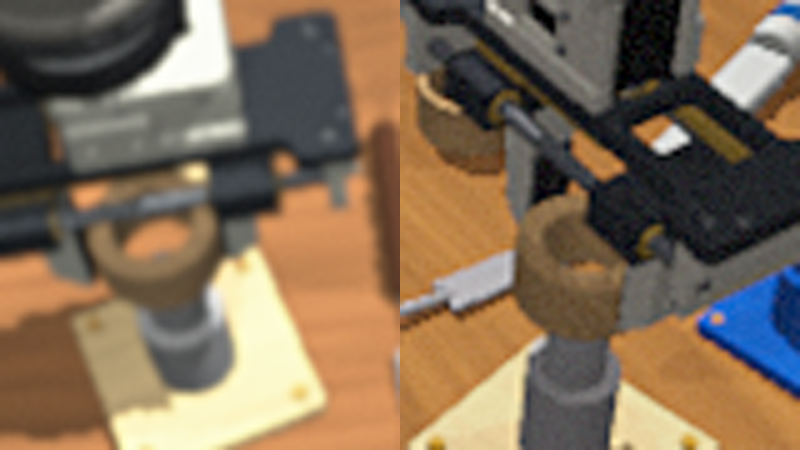

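View pics/p5_wrist.png

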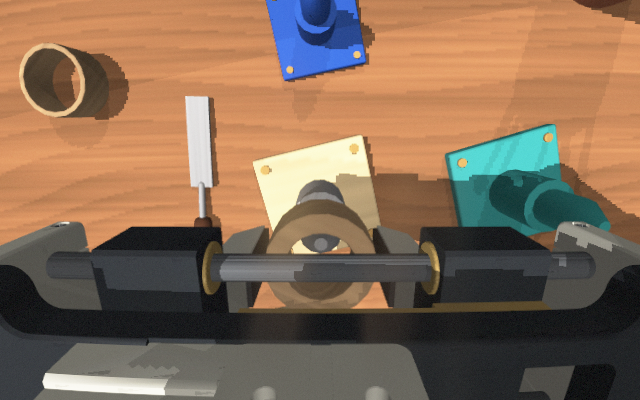

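```bash
python3 - <<'E'
from h import *
import pickle
d=pickle.load(open("p5_wrist.pkl","rb"));print(onz(d,320.5,244,.11).round(4))
for c,b in(("scene",(210,160)),):
    pass
b=(250,150,140,170);k=4;im=crop(d,*b,k)
t=np.array([.5758,-.2578,.1184])
for dx,col in((-.0027,(0,0,255)),):
  for z in(-.009,.021):
    for r in(.029,.018): draw(im,circ(d,t+[dx,0,z],r),col,*b[:2],k)
draw(im,circ(d,(.573,-.2577,.11),.004),(0,255,0),*b[:2],k)
cv2.imwrite("pics/p5o.png",im[:600])
E
```

```text
[ 0.5734 -0.2574  0.11  ]
```

View pics/p5o.png

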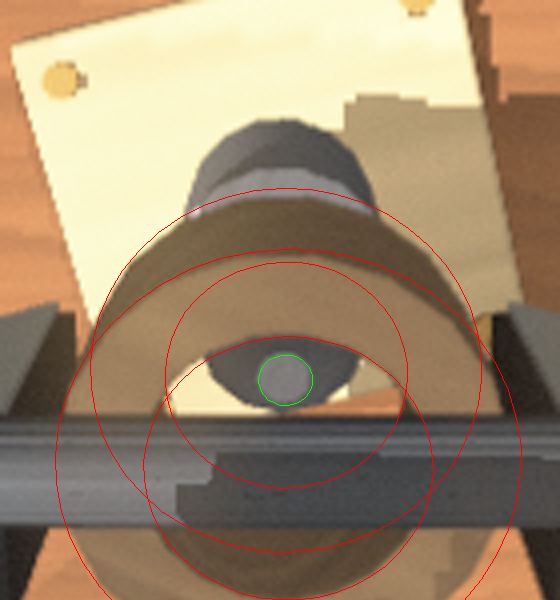

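>>> {"api": "move_arm", "payload": {"increments": [[50, 0, -1, 10, 0, 0, 0], [50, 0, 0, 10, 0, 0, 0]]}}

```text
time: 7.1
tool_pos: [0.5768, -0.2579, 0.0969]
tool_rot: [-3.133, -0.007, -1.59]
contact_force: [-0.2, -0.6, -0.4]
opening: 0.0578
```

>>> {"api": "move_arm", "payload": {"increments": [[50, 0, 0, 10, 0, 0, 0], [50, 0, 0, 9, 0, 0, 0]]}}

```text
time: 7.35
tool_pos: [0.5767, -0.2578, 0.076]
tool_rot: [-3.133, -0.006, -1.59]
contact_force: [0.4, 0.0, 0.1]
opening: 0.0577
```

>>> {"api": "move_arm", "payload": {"increments": [[50, 0, 0, 4, 0, 0, 0], [50, 0, 0, 2, 0, 0, 0]]}}

```text
time: 7.6
tool_pos: [0.5765, -0.2578, 0.0706]
tool_rot: [-3.134, -0.006, -1.59]
contact_force: [-6.5, 3.3, 22.7]
opening: 0.0579
```

Contact at 23 N at the expected step height. I'll ease the grip so that it truly rests, and check.

>>> {"api": "move_arm", "payload": {"increments": [[68, 0, 0, 0, 0, 0, 0], [68, 0, 0, 0, 0, 0, 0], [68, 0, 0, 0, 0, 0, 0]]}}

```text
time: 7.98
tool_pos: [0.577, -0.2581, 0.0714]
tool_rot: [-3.132, -0.007, -1.59]
contact_force: [0.1, 0.2, -0.1]
opening: 0.068
```

```bash
python3 look.py p6 wrist side scene; python3 - <<'E'
from h import *
import pickle
ims=[]
for c,b,k in(("scene",(210,180,80,90),5),("side",(330,200,80,90),5)):
    d=pickle.load(open(f"p6_{c}.pkl","rb")); im=crop(d,*b,k)
    for z in(.062,.092): draw(im,circ(d,(.573,-.2577,z),.029),(0,0,255),*b[:2],k)
    ims.append(im)
cv2.imwrite("pics/p6z.png",np.hstack(ims))
E
```

```text
t 7.975 pos [ 0.577  -0.2581  0.0714] rot [-3.132 -0.007 -1.59 ] F [ 0.12  0.16 -0.09] open 0.068
```

View pics/p6z.png

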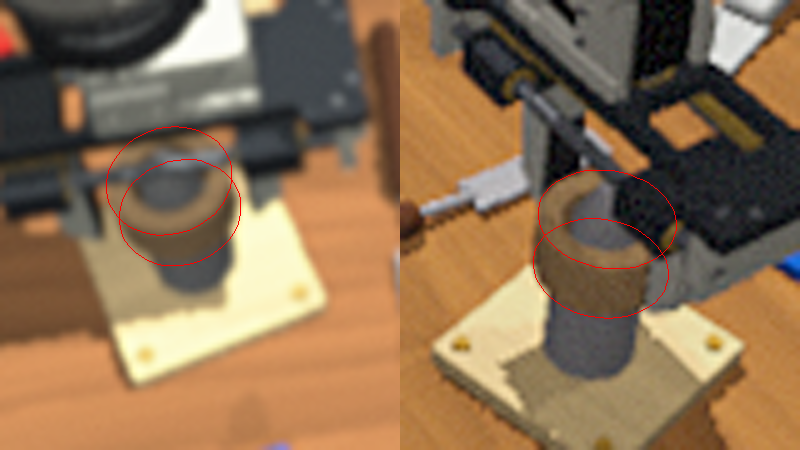

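View pics/p6_wrist.png

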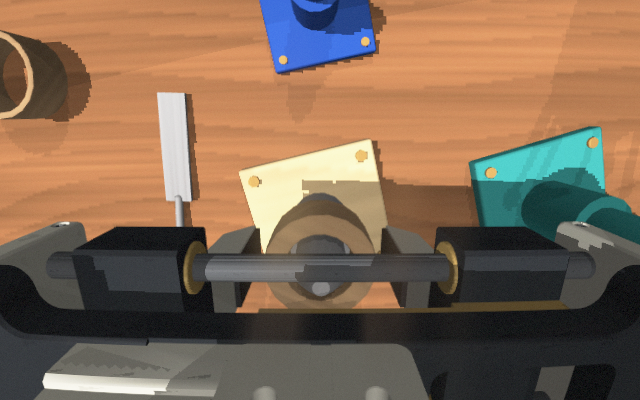

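The collar rests on the step with no force on the tool (collar rim at the predicted height in both views). Regripping and lifting off.

>>> {"api": "move_arm", "payload": {"increments": [[50, 0, 0, 0, 0, 0, 0], [50, 0, 0, 0, 0, 0, 0], [50, 0, 0, 0, 0, 0, 0], [50, 0, 0, 0, 0, 0, 0], [50, 0, 0, -10, 0, 0, 0], [50, 0, 0, -15, 0, 0, 0], [50, 0, 0, -20, 0, 0, 0], [50, 0, 0, -25, 0, 0, 0], [50, 0, 0, -25, 0, 0, 0]], "newtons": 15}}

```text
time: 9.25
tool_pos: [0.5755, -0.2571, 0.171]
tool_rot: [-3.134, -0.006, -1.59]
contact_force: [0.8, 0.5, -1.6]
opening: 0.0577
```

>>> {"api": "move_arm", "payload": {"increments": [[50, -40, 6, 0, 0, 0, 0], [50, -55, 9, 0, 0, 0, 0], [50, -55, 9, 0, 0, 0, 0], [50, -55, 9, 0, 0, 0, 0], [50, -55, 9, 0, 0, 0, 0], [50, -55, 9, 0, 0, 0, 0], [50, -55, 9, 0, 0, 0, 0], [50, -55, 9, 0, 0, 0, 0], [50, -50, 9, 0, 0, 0, 0], [50, -35, 6, 0, 0, 0, 0], [50, 0, 0, 0, 0, 0, 0]]}}

```text
time: 10.62
tool_pos: [0.5044, 0.269, 0.1821]
tool_rot: [-3.108, -0.008, -1.593]
contact_force: [0.1, -0.7, 0.5]
opening: 0.0581
```

```bash
python3 look.py p7 wrist side scene
```

```text
t 10.625 pos [0.5044 0.269  0.1821] rot [-3.108 -0.008 -1.593] F [ 0.14 -0.73  0.52] open 0.0581
```

View pics/p7_wrist.png

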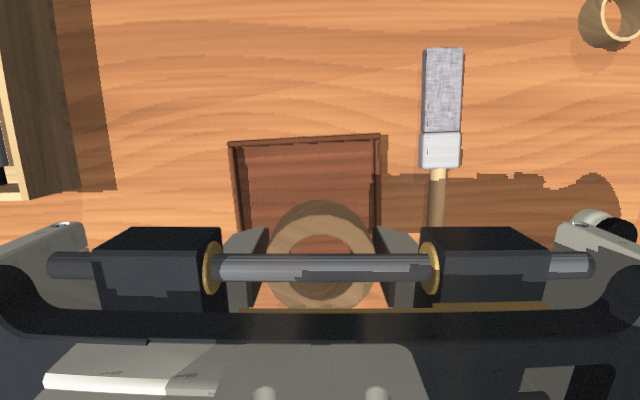

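View pics/p7_scene.png

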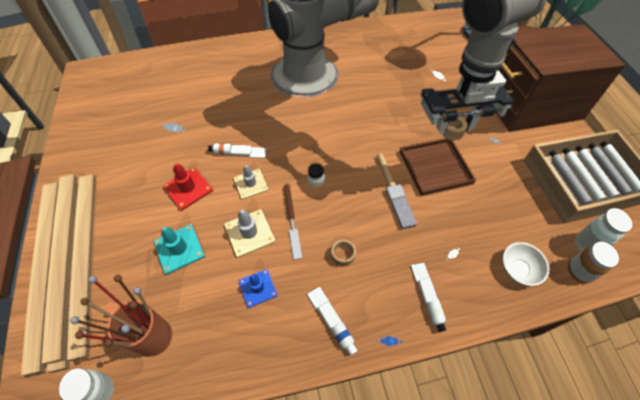

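View pics/p7_side.png

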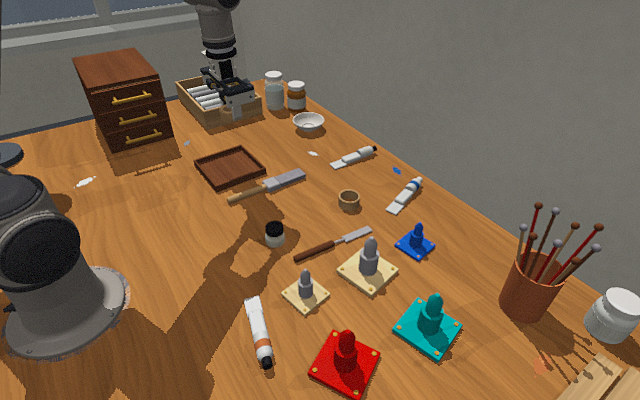

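Wrist view: tray's far corners are at (229,142) and (381,135), with the collar held in the lower middle. The chest of drawers is near, so I'll check clearance to it as well.

```bash
python3 - <<'E'
from h import *
import pickle
w=pickle.load(open("p7_wrist.pkl","rb"));s=pickle.load(open("p7_scene.pkl","rb"));i=pickle.load(open("p7_side.pkl","rb"))
for p in((229,142),(381,135)): print("w",onz(w,*p,.022).round(4))
for p in((400.5,149),(450,138),(475,179.5),(421,194.5)): print("s",onz(s,*p,.022).round(4))
cs=[onz(i,*p,.022) for p in((193,165),(238,146.5),(266,166.5),(217,188.5))];print("i",np.round(cs,4),np.mean(cs,0))
print("chest",onz(s,510,126,0),onz(s,484,97,0), "side",onz(i,112,150,0),onz(i,172,136,0))
for c,box,k,d in(("s",(390,125,95,75),8,s),("i",(180,135,95,65),8,i)):
    im=crop(d,*box,k)
    th=np.deg2rad(1.0)
    for h,z in((.081,.022),(.075,.006)):
        P=np.array([proj(d,[.4832+ (a*np.cos(th)-b*np.sin(th))*h,.2795+(a*np.sin(th)+b*np.cos(th))*h,z]) for a,b in((-1,-1),(-1,1),(1,1),(1,-1),(-1,-1))])
        draw(im,P,(0,255,0),*box[:2],k)
    cv2.imwrite(f"pics/tr_{c}.png",im)
E
```

```text
w [0.5575 0.3626 0.022 ]
w [0.5613 0.204  0.022 ]
s [0.4102 0.1978 0.022 ]
s [0.4017 0.3564 0.022 ]
s [0.5572 0.3622 0.022 ]
s [0.5701 0.1979 0.022 ]
i [[0.3855 0.3315 0.022 ]
 [0.542  0.3549 0.022 ]
 [0.5643 0.2072 0.022 ]
 [0.4008 0.1855 0.022 ]] [0.47317322 0.26975077 0.022     ]
chest [0.37763605 0.58271438 0.        ] [0.23863282 0.56176485 0.        ] side [0.20492769 0.58747654 0.        ] [0.39471962 0.57196137 0.        ]
```

View pics/tr_s.png

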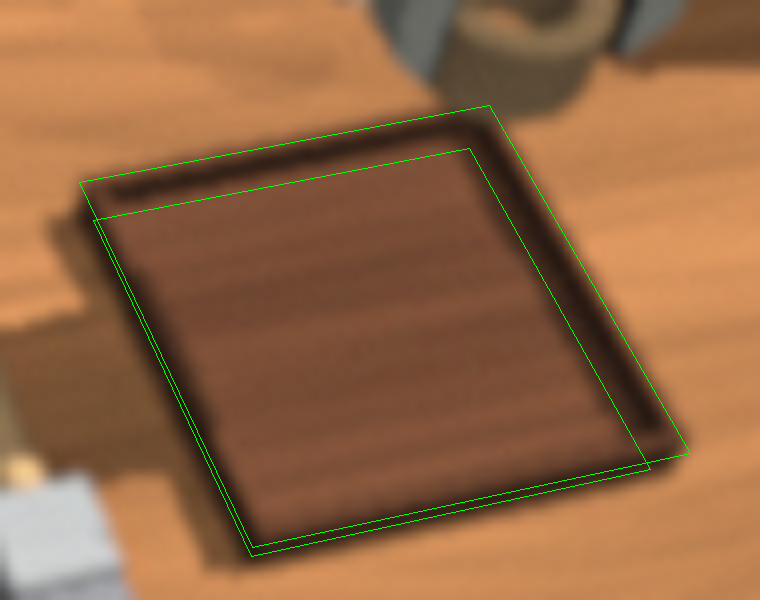

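View pics/tr_i.png

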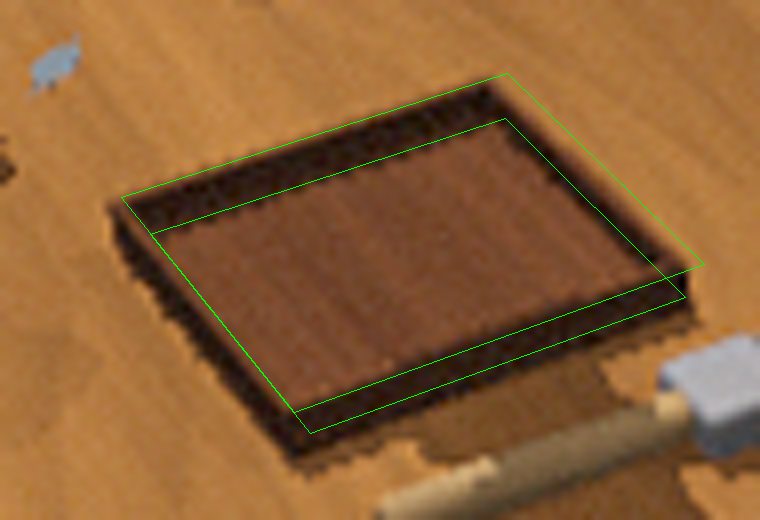

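>>> {"api": "move_arm", "payload": {"increments": [[50, -11, 21, 0, -0.024, 0, 0], [50, 0, 0, 40, 0, 0, 0], [50, 0, 0, 40, 0, 0, 0], [50, 0, 0, 20, 0, 0, 0], [50, 0, 0, 0, 0, 0, 0]]}}

```text
time: 11.4
tool_pos: [0.4826, 0.2744, 0.0802]
tool_rot: [-3.136, -0.008, -1.604]
contact_force: [0.4, -0.4, -0.5]
opening: 0.0582
```

>>> {"api": "move_arm", "payload": {"increments": [[50, -5, 0, 20, 0, 0, 0], [50, 0, 0, 20, 0, 0, 0], [50, 0, 0, 10, 0, 0, 0], [50, 0, 0, 0, 0, 0, 0]]}}

```text
time: 11.9
tool_pos: [0.4846, 0.2793, 0.0337]
tool_rot: [-3.132, -0.005, -1.607]
contact_force: [-0.7, 0.0, 0.1]
opening: 0.0579
```

```bash
python3 look.py p8 wrist side scene; python3 - <<'E'
from h import *
import pickle
ims=[]
for c,b,k in(("scene",(400,110,90,100),4),("side",(180,110,90,100),4)):
    d=pickle.load(open(f"p8_{c}.pkl","rb")); ims.append(crop(d,*b,k))
cv2.imwrite("pics/p8z.png",np.hstack(ims))
E
```

```text
t 11.9 pos [0.4846 0.2793 0.0337] rot [-3.132 -0.005 -1.607] F [-0.75  0.04  0.14] open 0.0579
```

View pics/p8z.png

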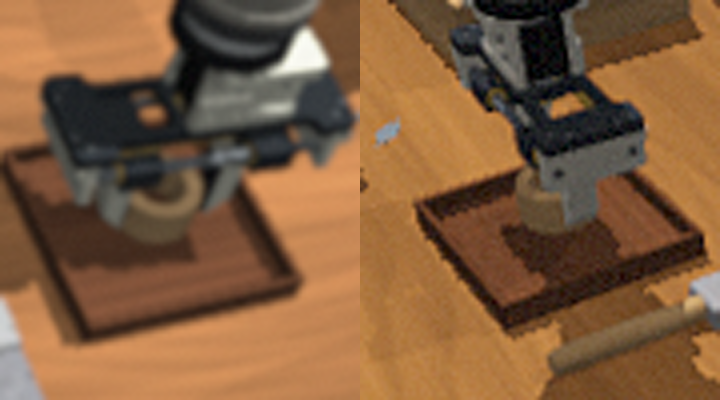

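The collar is over the tray, about 18 mm above the floor. Lowering gently until contact.

>>> {"api": "move_arm", "payload": {"increments": [[50, 0, 0, 9, 0, 0, 0], [50, 0, 0, 6, 0, 0, 0]]}}

```text
time: 12.3
tool_pos: [0.4862, 0.2798, 0.02]
tool_rot: [-3.128, -0.004, -1.607]
contact_force: [-0.7, 0.3, -1.2]
opening: 0.0578
```

>>> {"api": "move_arm", "payload": {"increments": [[50, 0, 0, 3, 0, 0, 0], [50, 0, 0, 2, 0, 0, 0]]}}

```text
time: 12.55
tool_pos: [0.4861, 0.2798, 0.0149]
tool_rot: [-3.128, -0.004, -1.607]
contact_force: [-4.8, -1.7, 17.9]
opening: 0.0573
```

Contact at 18 N at the tray floor height. Letting go.

>>> {"api": "move_arm", "payload": {"increments": [[76, 0, 0, 0, 0, 0, 0], [76, 0, 0, 0, 0, 0, 0], [76, 0, 0, 0, 0, 0, 0], [76, 0, 0, 0, 0, 0, 0]]}}

```text
time: 13.05
tool_pos: [0.4862, 0.2798, 0.0149]
tool_rot: [-3.128, -0.004, -1.607]
contact_force: [-0.1, -0.4, 0.0]
opening: 0.0756
```

>>> {"api": "move_arm", "payload": {"increments": [[76, 0, 0, -10, 0, 0, 0], [76, 0, 0, -20, 0, 0, 0], [76, 0, 0, -40, 0, 0, 0], [76, 0, 0, -50, 0, 0, 0], [76, 0, 0, -30, 0, 0, 0], [76, 0, 0, 0, 0, 0, 0], [76, 0, 0, 0, 0, 0, 0], [76, 0, 0, 0, 0, 0, 0]]}}

```text
time: 14.05
tool_pos: [0.4832, 0.2801, 0.1706]
tool_rot: [-3.129, -0.004, -1.607]
contact_force: [0.1, 0.3, 0.2]
opening: 0.0758
```

```bash
python3 look.py p9 wrist side scene
```

```text
t 14.05 pos [0.4832 0.2801 0.1706] rot [-3.129 -0.004 -1.607] F [0.11 0.34 0.23] open 0.0758
```

View pics/p9_side.png

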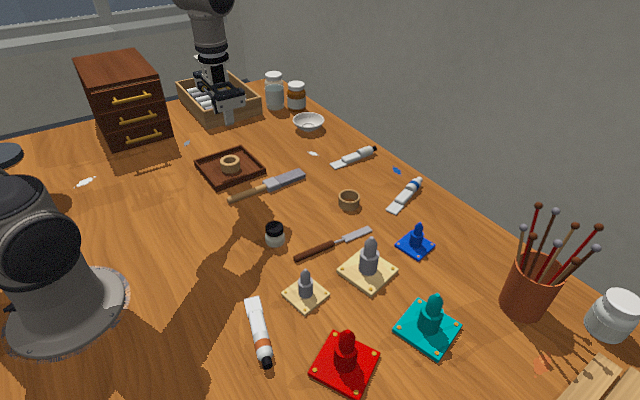

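View pics/p9_scene.png

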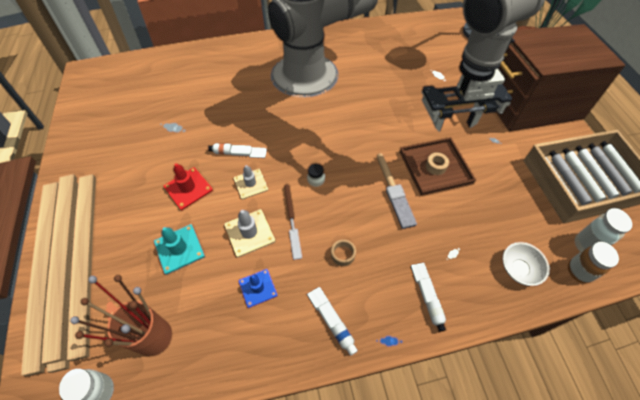

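Both views show the thick-walled collar flat in the tray (scene (438,162), side (230,164)). Collar b hasn't moved (scene (343,252)), and the gripper is clear.

```bash
python3 -c "
from cell import robot
print(robot.hand_in())"
```

```text
the job is handed in; nothing more can be done
None
```

The good collar, the thick-walled one with the 36 mm bore, is proved on the gauge and now lies flat near the middle of the tray, released. I handed the job in at about 14 s of the 48 s allowed.

- **On the gauge:** I lowered the collar over the larger grey gauge until it met the step, with a contact force of about 23 N at the expected height. I then opened the fingers; the force fell to about 0, and two cameras showed it resting on the step. After that I gripped it again and lifted it off.
- **In the tray:** I lowered it until it touched the floor, about 18 N at the expected height, then opened the fingers and backed straight up.
- **Last checks:** The scene and side pictures show the collar flat inside the tray, the other collar where it was, and the gripper clear with about 0 N on it.
- **Disagreements:** The cameras' position estimates differed by 1–6 mm for the collars and the gauge, and by up to about 10 mm for the tray. Small moves drifted by a few mm, so I corrected them from the measured pose. No check failed.

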